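Line up the pastry cutters by size

TASK

Put the four round pastry cutters away on the row of rubber pads in order of size, one in the middle of each pad, standing upright: the largest on the pad next to the tall loop handle, then ever smaller towards the other end. Leave the kitchen timer standing where it is.

Things in the scene. Friction and masses are not known exactly. Their poses are not given: they have to be found in the camera images.
- cutter_a: the largest of four plain round steel pastry cutters: an upright tube open at both ends with a thin rolled rim on top, outer diameter 56 mm, height 40 mm, wall 2.5 mm, loose, about 75 g. Origin: on its axis at the lower edge; z up along the axis.
- cutter_b: the second largest of four plain round steel pastry cutters: an upright tube open at both ends with a thin rolled rim on top, outer diameter 46 mm, height 40 mm, wall 2.5 mm, loose, about 67 g. Origin: on its axis at the lower edge; z up along the axis.
- cutter_c: the second smallest of four plain round steel pastry cutters: an upright tube open at both ends with a thin rolled rim on top, outer diameter 36 mm, height 40 mm, wall 2.5 mm, loose, about 59 g. Origin: on its axis at the lower edge; z up along the axis.
- cutter_d: the smallest of four plain round steel pastry cutters: an upright tube open at both ends with a thin rolled rim on top, outer diameter 26 mm, height 40 mm, wall 2.5 mm, loose, about 51 g. Origin: on its axis at the lower edge; z up along the axis.
- pad_1: one of four identical fixed round black rubber pads, 62 mm across and 2 mm thick with a small steel dot in the middle, in a straight row 72 mm apart on a fixed grey plastic strip (76 x 350 mm, its top 8 mm above the worktop); this one is an outer pad, beside pad_2. Origin: centre of its underside (8 mm above the worktop, pad top at 10 mm); y runs along the row, x across it..
- pad_2: one of four identical fixed round black rubber pads, 62 mm across and 2 mm thick with a small steel dot in the middle, in a straight row 72 mm apart on a fixed grey plastic strip (76 x 350 mm, its top 8 mm above the worktop); this one is between pad_1 and pad_3. Origin: centre of its underside (8 mm above the worktop, pad top at 10 mm); y runs along the row, x across it..
- pad_3: one of four identical fixed round black rubber pads, 62 mm across and 2 mm thick with a small steel dot in the middle, in a straight row 72 mm apart on a fixed grey plastic strip (76 x 350 mm, its top 8 mm above the worktop); this one is between pad_2 and pad_4. Origin: centre of its underside (8 mm above the worktop, pad top at 10 mm); y runs along the row, x across it..
- pad_4: one of four identical fixed round black rubber pads, 62 mm across and 2 mm thick with a small steel dot in the middle, in a straight row 72 mm apart on a fixed grey plastic strip (76 x 350 mm, its top 8 mm above the worktop); this one is the other outer pad, beside pad_3. Origin: centre of its underside (8 mm above the worktop, pad top at 10 mm); y runs along the row, x across it..
- loop_handle: upright dark steel loop handle, a bar 9 mm thick, fixed across one end of the strip, 50 mm beyond the nearest pad's centre, 57 mm wide across the strip and 55 mm tall; it may stand at either end (the other end has only two flat screw heads). Origin: middle of its foot, on the line of the row, 8 mm above the worktop.
- kitchen_timer: white kitchen timer with a red dial on its front, 62 x 66 x 66 mm, loose, standing among the cutters; to be left alone. Origin: centre of its underside; its dial faces its own -x. (The tub of peppers to the right of the cutters begins at y = -0.15 and is about 160 mm tall: keep the hand clear of it.)
Not all that is in view belongs to the job. Leave any yellow look-alike of the cutter_a alone.

How it is judged:
By the outcome, as a careful person would: the job done as asked, in the order asked, and still so for the second after the job is handed in, with the robot touching nothing.
It also fails if it takes over 90 s, if anything falls off the work surface, if the arm or the gripper's body presses on something with over 40 N, if the wrist force passes 120 N, or if a joint passes its speed limit or range.

ROBOT

A 6-joint arm with a two-finger parallel gripper is mounted at the origin on a cart in front of the work surface, level with it; the furniture and walls round the work are solid. World frame = base frame: x ahead of the robot, y to its left, z up, the work surface at z = 0. Lengths are in mm, angles in rad, forces in N, time in s.
With the tool pointing down it reaches from about 350 to 875 mm from the base axis. Payload 4.2 kg.
Tool frame: the origin (TCP) lies at the very end of the fingers, on their centre line; the grasp point (between the pads) lies 19 mm behind it; z points along the fingers, y is the line along which they close (so a half turn about z gives the same grasp; the last joint's range is limited). The gripper opens to 85 mm and grips with 20 to 120 N. Pads are 22 mm wide; open, the fingers measure 114 mm over their backs; the gripper's body (76 mm by 85 mm) begins 54 mm behind the grasp point. The pads swing forward as they close: fully open they stand 13 mm farther back than shut.
Start: joints at [-0.864, 0.385, 0.008, 0, -1.194, -0.259], TCP at [270.626, -563.348, 231.312] pointing down, gripper open.
Joint ranges: [-3.14, 3.14], [-1.21, 2.06], [-1.07, 1.41], [-3.16, 2.05], [-2.99, -0.16], [-3.1, 3.1]. Speed limits (rad/s): [2.79, 2.79, 3.14, 3.14, 3.14, 3.14].

INTERFACE

Orientations are given as a unit quaternion [x, y, z, w].
In Python, from bench import arm gives the robot as it stands. The module is installed in compiled form; this text tells all that it offers.
- The arm moves only by the tool drive_tool, never from a script. Its argument "targets" is a list of rows, each a list of 5 numbers: the closure, from -1 (fully open) to 1 (shut), then the shift along the tool's x, y, z in mm, then the turn about the tool's z in degrees. In form: [[grip, tx, ty, tz, roll], ...]. A call has 1 to 12 rows; each row is the pose to reach, as a shift and turn from the pose commanded when the call began, along the tool's axes at that moment; what a row does not reach only later rows make up. A row lasts 1/10 s, in which the tool goes at most 50 mm and 8.59 degrees, less where a joint would pass 70% of its speed; a pose out of reach is approached as far as the arm can. A call with a gripper value outside its range is refused whole. The fingers move at their own pace and stop on an object; the grip force is fixed at half the most. Time passes only in rows, so rows that repeat a pose let the fingers close. It gives the time, the measured TCP pose, the force, the opening and the grip force at its end, in the units of the state.
- arm.read_state(): the state, without advancing time (a new reading comes with each control period).
- arm.get_image(name): name is "scene" or "top"; returns the picture (480x640x3 uint8, blue, green, red); there is no depth.
- arm.camera_params(name): a dict with "fov_y" (degrees; the focal length in pixels is half the picture's height over the tangent of half this angle, whatever the lens; pixels are square), "cx", "cy" (the principal point, pixels), "rvec" (rotation vector, rad) and "tvec" (3), from world to camera coordinates, as OpenCV has them. Camera axes: x right, y down, z forward; pixel columns grow to the right and rows downward; lengths in mm; the calibration is good to about 2 mm. A picture is of the moment at which its call begins. camera_params takes no time and is no camera call.
- arm.job_done(): hands the job in; it is judged then, once.
The state is a dict: "clock": time; "joints": joint angles; "joint_vel": joint speeds; "joint_efforts": joint torques, N m; "position": TCP position; "ee_rot": TCP orientation; "contact_force": force on the tool from outside, world axes, zero at the start; "wrist_torque": the same for the moment, N m; "gripper_width": finger opening in mm; "grasp_force": force on a finger pad.
Only numpy, scipy, OpenCV 4.12 (cv2) and the standard library are available. Lean on these libraries where they do the work, as an engineer would, in place of code of your own. Each camera call takes 0.05 s, during which the arm holds its last target. There are 200 camera calls.

## Working session

There is one attempt and no reset: what is moved stays moved. The work goes in short steps, Python scripts to look and compute and a tool call to move; the robot and the scene stay as the last step left them, time stands still between calls to the robot, and variables do not carry over. Pictures are saved under pics/ and viewed, at most 14 in all, crops included, and the job is handed in when it is done.

Besides the shell and the picture viewer there is one more tool, called after ">>>" in YAML: its name, and indented under it one key for each argument. drive_tool: Moves the arm, as the interface text tells. Its arguments: {"type":"object","properties":{"targets":{"type":"array","items":{"type":"array","items":{"type":"number"}}}},"required":["targets"]}

```bash
mkdir -p pics; python3 - <<'E'
from bench import arm
import cv2
for n in("scene","top"):
    cv2.imwrite(f"pics/{n}0.png",arm.get_image(n)); print(n,arm.camera_params(n))
print(arm.read_state())
E
```

```text
scene {'fov_y': 45.715009643091264, 'cx': 322.18718716344847, 'cy': 237.34829898566133, 'rvec': array([ 0.63233061, -2.63906019,  1.15651824]), 'tvec': array([548.36779057, 114.38278956, 841.78921948])}
top {'fov_y': 46.51201638614704, 'cx': 319.9203391225096, 'cy': 245.44252754534307, 'rvec': array([ 2.23438203, -2.1816028 ,  0.09692509]), 'tvec': array([117.77228625, 541.55685989, 977.26471902])}
{'clock': 0.1, 'joints': array([-8.64399791e-01,  3.85477775e-01,  6.77685697e-03, -4.18721216e-04,
       -1.19401541e+00, -2.58600747e-01]), 'joint_vel': array([ 6.44056266e-04, -7.47505277e-04,  1.99410926e-03, -4.56205362e-04,
        6.62952349e-04,  8.54674322e-05]), 'joint_efforts': array([-9.85450642e-04, -3.93319416e+01,  1.88930082e+01,  4.19799060e+00,
       -2.57783577e-03,  4.77702315e-06]), 'position': array([ 270.40065422, -562.90435582,  230.34015613]), 'ee_rot': array([-2.21956504e-01,  9.75056076e-01,  9.40700581e-04, -2.73050626e-04]), 'contact_force': array([-0.3922501 ,  0.30430999, -0.94583645]), 'wrist_torque': array([ 0.01294707, -0.01517895,  0.04529799]), 'grasp_force': 0.0, 'gripper_width': 84.89681379350213}
```

View pics/scene0.png

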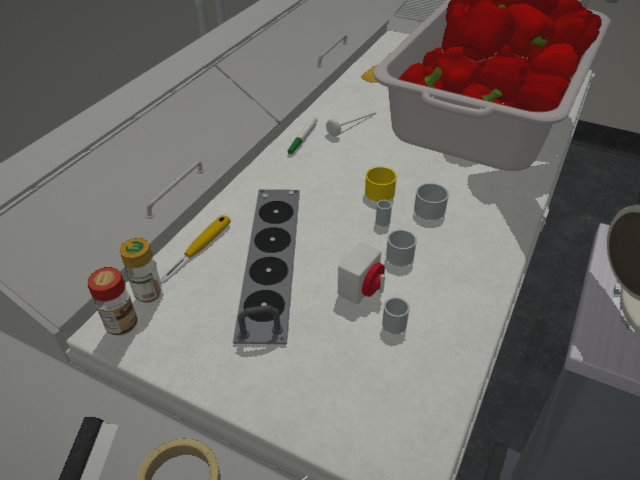

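View pics/top0.png

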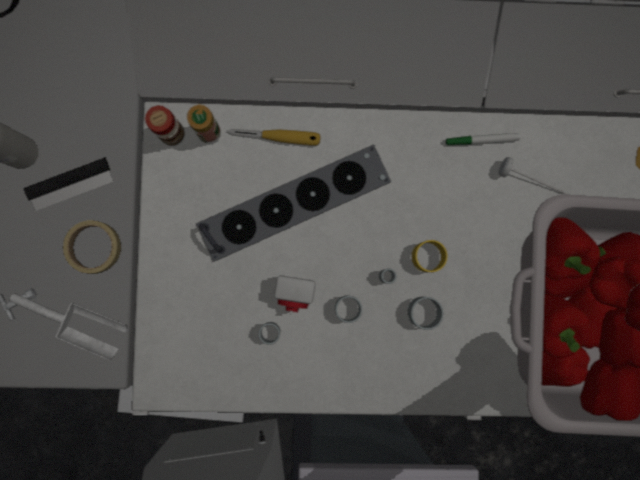

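```bash
cat > h.py <<'E'
from bench import arm
import cv2, numpy as np
def cam(n):
    p=arm.camera_params(n); f=240/np.tan(np.radians(p['fov_y']/2))
    return np.array([[f,0,p['cx']],[0,f,p['cy']],[0,0,1]]),cv2.Rodrigues(p['rvec'])[0],p['tvec'],p['rvec']
def ray(n,uv,z):
    K,R,t,_=cam(n); d=R.T@np.linalg.inv(K)@np.array([*uv,1.]); c=-R.T@t
    return c+d*(z-c[2])/d[2]
def proj(n,P):
    K,R,t,r=cam(n); return cv2.projectPoints(np.float64(P).reshape(-1,1,3),r,t,K,None)[0].reshape(-1,2)
E
python3 - <<'E'
from h import *
im=cv2.imread('pics/top0.png'); g=im.max(2)
m=(g<40).astype(np.uint8); m[:,:200]=0;m[:140]=0;m[270:]=0;m[:,400:]=0
for c in cv2.findContours(m,0,2)[0]:
    if cv2.contourArea(c)>200:
        (u,v),s,a=cv2.fitEllipse(c); print('pad',u,v,s,ray('top',(u,v),10).round(1))
a=cv2.resize(im[230:360,220:460],None,fx=3.3,fy=3.3,interpolation=cv2.INTER_CUBIC)
cv2.imwrite('pics/crop1.png',np.clip(a*1.3,0,255).astype(np.uint8))
E
```

```text
pad 238.6104278564453 226.63792419433594 (33.440032958984375, 33.87733459472656) [568.6 275.6  10. ]
pad 275.68682861328125 210.07666015625 (33.155277252197266, 33.566619873046875) [599.9 210.8  10. ]
pad 312.317626953125 193.7327880859375 (33.14473342895508, 33.399505615234375) [631.  146.3  10. ]
pad 348.7520751953125 177.3946075439453 (32.949424743652344, 33.1028938293457) [662.3  81.6  10. ]
```

View pics/crop1.png

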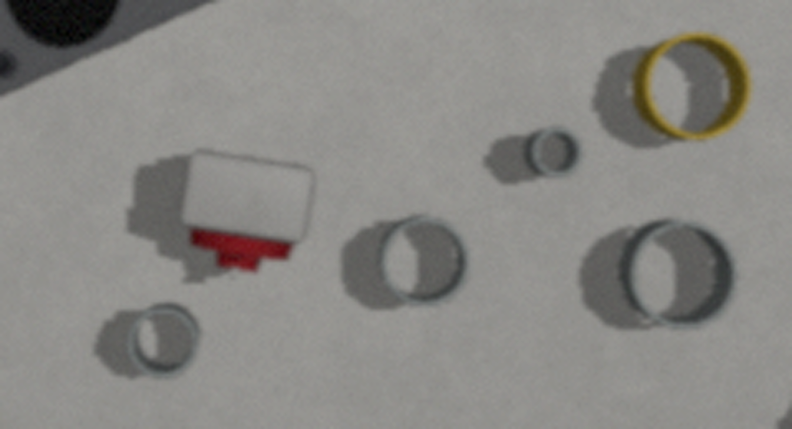

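```bash
python3 - <<'E'
from h import *
B=dict(a=(677.5,273.5,28),b=(423.5,260.5,23),c=(164.5,340,18),d=(553,152.5,13),y=(692,86.5,28))
im={n:cv2.resize(cv2.imread(f'pics/{n}0.png'),None,fx=3,fy=3,interpolation=2) for n in('top','scene')}
th=np.linspace(0,2*np.pi,60)
for k,(x,y,r) in B.items():
    P=ray('top',(220+(x+.5)/3.3-.5,230+(y+.5)/3.3-.5),20); print(k,P.round(1))
    for n in im:
        for z,col in((0,(0,255,0)),(40,(0,0,255))):
            q=proj(n,np.c_[P[0]+r*np.cos(th),P[1]+r*np.sin(th),0*th+z])
            cv2.polylines(im[n],[((q*3+1)*16).astype(np.int32)],True,col,1,16,4)
cr=im['scene'][480:1020,990:1380]; ct=im['top'][690:1080,720:1390]
print(ray('top',(220+200/3.3,230+152/3.3),66)[:2],ray('top',(220+315/3.3,230+171/3.3),66)[:2],ray('top',(220+185/3.3,230+228/3.3),66)[:2],ray('top',(220+302/3.3,230+240/3.3),66)[:2])
c=np.zeros((540,800,3),np.uint8); c[:,:390]=cr; t=ct[:,250:]; c[:390,390:390+410]=t[:,:410]
cv2.imwrite('pics/ov.png',c)
E
```

```text
a [424.5 -56.8  20. ]
b [428.6  79.1  20. ]
c [383.9 215.2  20. ]
d [487.4  11.   20. ]
y [524.5 -63.3  20. ]
[482.77632115 196.80722639] [474.50564165 138.38857281] [444.31300146 203.33222742] [439.55254131 144.14506305]
```

View pics/ov.png

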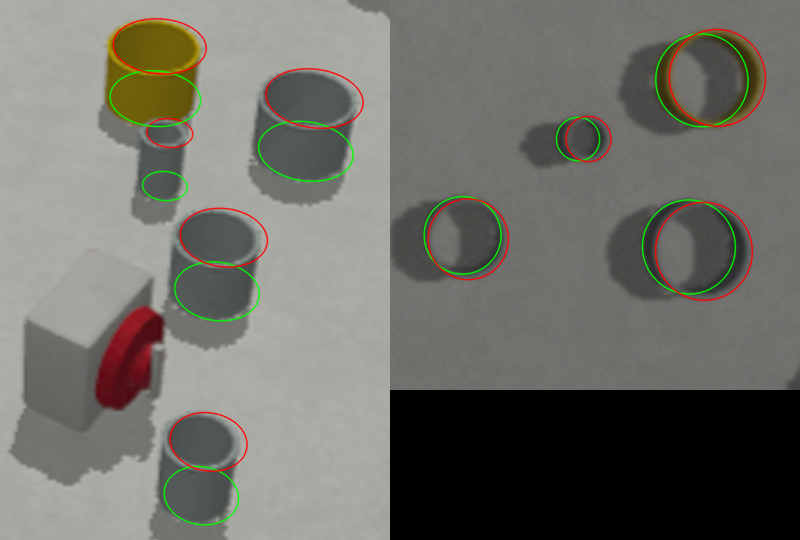

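Two views show four steel cutters (top px: a ≈(425,312), b ≈(348,309), c ≈(270,332), d ≈(387,276)). The handle is at the left end of the strip (210,240), so the largest goes on the pad at (239,227). I'll head above cutter a first, rising to clear the tub.

>>> drive_tool:
  targets:
    - [-1,0,0,-70,0]
    - [-1,0,0,-70,0]
    - [-1,-358,389,-70,-90]
    - [-1,-358,389,-70,-90]
    - [-1,-358,389,-70,-90]
    - [-1,-358,389,-70,-90]
    - [-1,-358,389,-70,-90]
    - [-1,-358,389,-70,-90]
    - [-1,-358,389,-70,-90]
    - [-1,-358,389,-70,-90]
    - [-1,-358,389,-70,-90]
    - [-1,-358,389,-70,-90]

```text
clock: 1.3
position: [416.3, -83.1, 301.3]
ee_rot: [0.829, -0.559, 0.0, -0.0]
contact_force: [1.8, -0.4, -0.1]
gripper_width: 85.4
grasp_force: 0.0
```

>>> drive_tool:
  targets:
    - [-1,0,0,0,0]
    - [-1,0,0,0,0]
    - [-1,0,0,0,0]

```text
clock: 1.6
position: [416.1, -85.6, 301.0]
ee_rot: [0.827, -0.563, -0.0, 0.0]
contact_force: [0.0, 0.1, 0.5]
gripper_width: 85.3
grasp_force: 0.0
```

```bash
cat >> h.py <<'E'
def go(x,y,z,yaw=205.8):
    s=arm.read_state(); q=s['ee_rot']; p=s['position']
    from scipy.spatial.transform import Rotation as R
    M=R.from_quat(q).as_matrix(); d=M.T@(np.array([x,y,z])-p); a=np.degrees(np.arctan2(M[1,1],M[0,1]))
    r=-((yaw-a+180)%360-180)
    print('pos',p.round(1),'shift',d.round(1),'roll',round(r,1),'w',round(s['gripper_width'],1))
E
python3 -c "
from h import *
go(424.5,-56.8,90)
K,R,t,_=cam('top');print((-R.T@t).round())
K,R,t,_=cam('scene');print((-R.T@t).round())"
```

```text
pos [416.1 -85.6 301. ] shift [-23.7 -18.6 211. ] roll -4.3 w 85.3
[ 483.  161. 1002.]
[240. 731. 656.]
```

>>> drive_tool:
  targets:
    - [-1,-24,-19,0,-4]
    - [-1,-24,-19,50,-4]
    - [-1,-24,-19,100,-4]
    - [-1,-24,-19,150,-4]
    - [-1,-24,-19,200,-4]
    - [-1,-24,-19,210,-4]
    - [-1,-24,-19,210,-4]
    - [-1,-24,-19,210,-4]

```text
clock: 2.4
position: [427.2, -56.2, 93.2]
ee_rot: [0.846, -0.533, 0.002, -0.001]
contact_force: [-0.1, -0.1, 0.8]
gripper_width: 85.3
grasp_force: 0.0
```

```bash
python3 -c "
from h import *
go(424.5,-56.8,4)
a=arm.get_image('top')[230:360,340:480];b=arm.get_image('scene')[110:310,330:500]
c=np.zeros((600,800,3),np.uint8)
a=cv2.resize(a,None,fx=2.8,fy=2.8);b=cv2.resize(b,None,fx=2.35,fy=2.35)
c[:a.shape[0],:a.shape[1]]=a;c[:b.shape[0],400:400+b.shape[1]]=b[:600,:400]
cv2.imwrite('pics/h1.png',c)"
```

```text
pos [427.2 -56.2  93.2] shift [-0.8  3.  89.2] roll -0.3 w 85.3
```

View pics/h1.png

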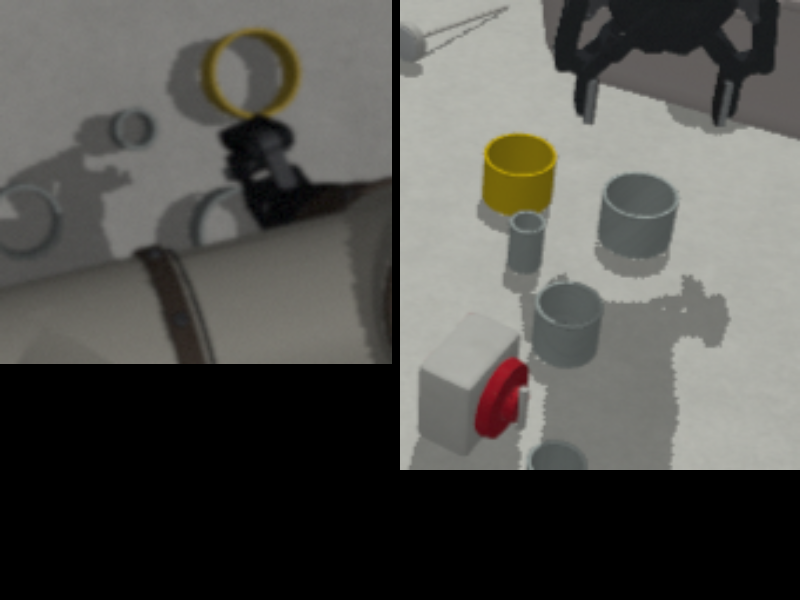

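```bash
python3 -c "
from h import *
print(proj('scene',[[427.2,-56.2,106],[427.2,-56.2,100],[437.2,-56.2,106],[427.2,-46.2,106],[424.5,-56.8,40]]))
"
```

```text
[[437.78225497 160.68210723]
 [437.30433189 163.64112648]
 [432.05939529 159.13086791]
 [435.84135513 163.79506742]
 [434.32935863 192.14354268]]
```

>>> drive_tool:
  targets:
    - [-1,-1,0,45,0]
    - [-1,-1,0,80,0]
    - [-1,-1,0,89,0]
    - [-1,-1,0,89,0]
    - [0.5,-1,0,89,0]
    - [0.5,-1,0,89,0]
    - [0.5,-1,0,89,0]
    - [0.5,-1,0,89,0]
    - [0.5,-1,0,89,0]
    - [0.5,-1,0,89,0]

```text
clock: 3.5
position: [426.5, -54.5, 4.5]
ee_rot: [0.847, -0.532, 0.002, -0.001]
contact_force: [-2.4, 0.4, 9.1]
gripper_width: 54.9
grasp_force: 61.8
```

```bash
python3 -c "
from h import *
go(568.6,275.6,80)
print(arm.read_state()['grasp_force'])"
```

```text
pos [426.5 -54.5   4.5] shift [-235.9 -271.4  -74.7] roll -0.1 w 54.9
61.75818532705307
```

>>> drive_tool:
  targets:
    - [0.5,0,0,-50,0]
    - [0.5,0,0,-100,0]
    - [0.5,-40,-45,-100,0]
    - [0.5,-70,-80,-100,0]
    - [0.5,-100,-115,-100,0]
    - [0.5,-130,-150,-100,0]
    - [0.5,-160,-185,-100,0]
    - [0.5,-190,-220,-100,0]
    - [0.5,-220,-252,-90,0]
    - [0.5,-236,-271,-80,0]
    - [0.5,-236,-271,-70,0]
    - [0.5,-236,-271,-70,0]

```text
clock: 4.7
position: [566.0, 274.5, 71.2]
ee_rot: [0.846, -0.533, -0.001, 0.001]
contact_force: [-0.8, -0.5, -0.3]
gripper_width: 55.0
grasp_force: 63.9
```

```bash
python3 -c "
from h import *
go(568.6,275.6,26)
cv2.imwrite('pics/s2.png',arm.get_image('scene'));cv2.imwrite('pics/t2.png',arm.get_image('top'))
a=cv2.imread('pics/s2.png')[150:350,180:420];b=cv2.imread('pics/t2.png')[160:320,170:330]
c=np.zeros((600,800,3),np.uint8)
a=cv2.resize(a,None,fx=2,fy=2);b=cv2.resize(b,None,fx=2,fy=2)
c[:400,:480]=a;c[:320,480:800]=b
cv2.imwrite('pics/h2.png',c[:400])"
```

```text
pos [566.  274.5  71.2] shift [ 0.1 -3.  45.1] roll -0.2 w 55.0
```

View pics/h2.png

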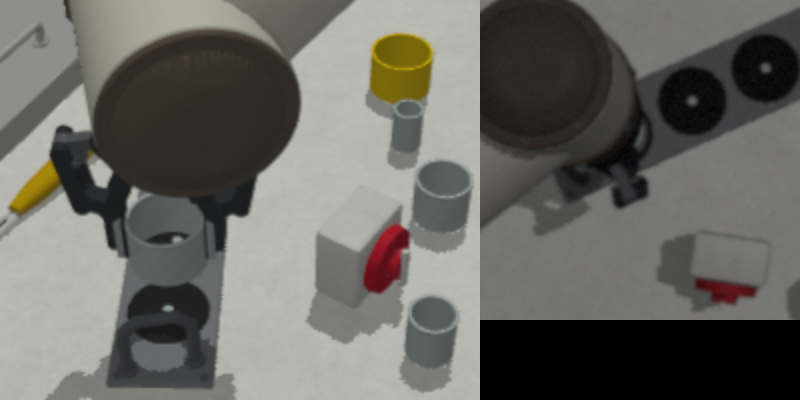

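>>> drive_tool:
  targets:
    - [0.5,0,-3,20,0]
    - [0.5,0,-3,35,0]
    - [0.5,0,-3,45,0]
    - [0.5,0,-3,45,0]

```text
clock: 5.2
position: [569.3, 275.0, 26.7]
ee_rot: [0.846, -0.533, -0.0, 0.001]
contact_force: [-0.5, -0.2, -0.2]
gripper_width: 54.9
grasp_force: 63.9
```

```bash
python3 -c "
from h import *
go(568.6,275.6,15)
cv2.imwrite('pics/s3.png',arm.get_image('scene'))
a=cv2.imread('pics/s3.png')[230:350,220:320]
cv2.imwrite('pics/h3.png',cv2.resize(a,None,fx=4,fy=4))"
```

```text
pos [569.3 275.   26.7] shift [-0.9  0.4 11.7] roll -0.3 w 54.9
```

View pics/h3.png

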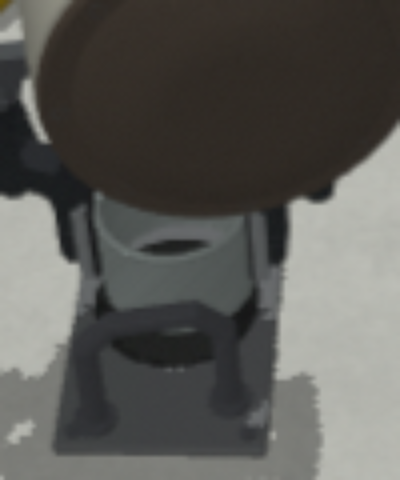

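>>> drive_tool:
  targets:
    - [0.5,0,0,6,0]
    - [0.5,0,0,11,0]
    - [0.5,0,0,11,0]
    - [-1,0,0,11,0]
    - [-1,0,0,11,0]
    - [-1,0,0,11,0]
    - [-1,0,0,0,0]
    - [-1,0,0,-39,0]
    - [-1,0,0,-84,0]
    - [-1,0,0,-84,0]

```text
clock: 6.25
position: [574.2, 278.9, 119.9]
ee_rot: [0.847, -0.532, 0.004, -0.007]
contact_force: [0.2, 0.7, -0.2]
gripper_width: 85.3
grasp_force: 0.0
```

```bash
python3 -c "
from h import *
go(428.6,79.1,110)"
```

```text
pos [574.2 278.9 119.9] shift [116.9 218.    6.4] roll -0.1 w 85.3
```

>>> drive_tool:
  targets:
    - [-1,25,44,0,0]
    - [-1,46,87,0,0]
    - [-1,70,130,0,0]
    - [-1,93,173,0,0]
    - [-1,117,216,0,0]
    - [-1,117,216,0,0]
    - [-1,117,216,0,0]
    - [-1,117,216,0,0]

```text
clock: 7.05
position: [427.1, 78.3, 112.2]
ee_rot: [0.846, -0.533, 0.001, -0.001]
contact_force: [0.8, 0.1, -0.4]
gripper_width: 85.6
grasp_force: 0.0
```

```bash
python3 -c "
from h import *
go(429.5,79.1,4)
cv2.imwrite('pics/s4.png',arm.get_image('scene'));cv2.imwrite('pics/t4.png',arm.get_image('top'))
a=cv2.imread('pics/s4.png')[200:350,220:430];b=cv2.imread('pics/t4.png')[190:290,190:290]
c=np.zeros((400,800,3),np.uint8)
a=cv2.resize(a,None,fx=2,fy=2);b=cv2.resize(b,None,fx=3.7,fy=3.7,interpolation=2)
c[:300,:420]=a;c[:370,425:795]=b
cv2.imwrite('pics/h4.png',c)"
```

```text
pos [427.1  78.3 112.2] shift [  0.3  -2.2 108.2] roll -0.2 w 85.6
```

View pics/h4.png

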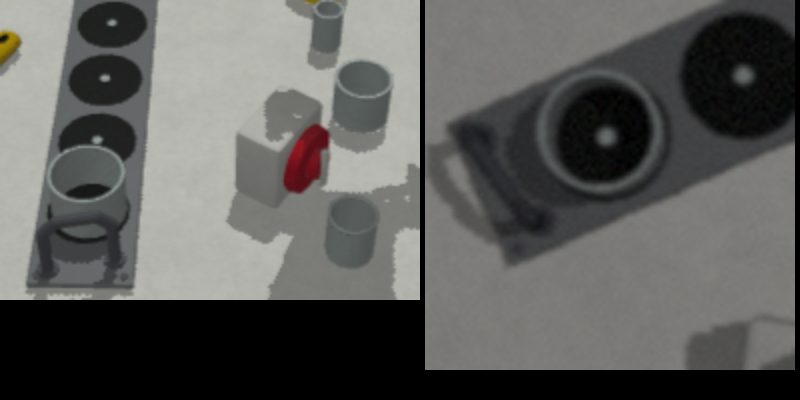

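```bash
python3 -c "
from h import *
print(ray('top',(237.4,226.1),50),ray('top',(237.4,226.1),30),ray('top',(238.9,226.8),10))
r=ray('top',(237.4,226.1),50)[:2]-[568.6,275.6];print(proj('scene',[[568.6,275.6,50],[568.6,275.6,10],[578.6,275.6,50]]))
im=cv2.imread('pics/t4.png')
g=im.max(2)[205:250,215:260]
print(((g>55)*9)[::1].sum(),)
hc=cv2.HoughCircles(cv2.resize(im.max(2)[190:290,190:290],None,fx=6,fy=6,interpolation=2),cv2.HOUGH_GRADIENT,1,20,param1=60,param2=20,minRadius=70,maxRadius=120)
print(hc[0][:5]/6+np.array([190,190,0]) if hc is not None else None)
"
```

```text
[565.99525621 273.1175242   50.        ] [567.74628671 275.46676665  30.        ] [568.32028711 275.12791295  10.        ]
[[264.11752407 286.36726385]
 [266.080569   304.60053459]
 [258.19117332 284.05318669]]
9198
[[237.08333206 225.08333206  14.36666584]]
```

>>> drive_tool:
  targets:
    - [-1,0,-2,45,0]
    - [-1,0,-2,80,0]
    - [-1,0,-2,108,0]
    - [-1,0,-2,108,0]
    - [-1,0,-2,108,0]
    - [0.6,0,-2,108,0]
    - [0.6,0,-2,108,0]
    - [0.6,0,-2,108,0]
    - [0.6,0,-2,108,0]
    - [0.6,0,-2,108,0]
    - [0.6,0,-2,108,0]
    - [0.6,0,-2,108,0]

```text
clock: 8.35
position: [428.6, 78.9, 4.9]
ee_rot: [0.846, -0.533, 0.001, -0.001]
contact_force: [-0.7, 1.0, 8.0]
gripper_width: 45.4
grasp_force: 60.1
```

```bash
python3 -c "
from h import *
go(599.9,210.8,90)"
```

```text
pos [428.6  78.9   4.9] shift [ -44.8 -211.8  -84.4] roll -0.2 w 45.4
```

>>> drive_tool:
  targets:
    - [0.6,0,0,-50,0]
    - [0.6,0,0,-100,0]
    - [0.6,-9,-42,-100,0]
    - [0.6,-18,-85,-100,0]
    - [0.6,-27,-128,-100,0]
    - [0.6,-36,-170,-100,0]
    - [0.6,-45,-212,-100,0]
    - [0.6,-45,-212,-100,0]
    - [0.6,-45,-212,-70,0]
    - [0.6,-45,-212,-50,0]
    - [0.6,-45,-212,-50,0]
    - [0.6,-45,-212,-50,0]

```text
clock: 9.55
position: [599.3, 210.3, 54.0]
ee_rot: [0.846, -0.533, 0.0, 0.0]
contact_force: [-0.1, -0.4, -0.6]
gripper_width: 45.1
grasp_force: 61.7
```

```bash
python3 -c "
from h import *
go(599.9,210.8,15)"
```

```text
pos [599.3 210.3  54. ] shift [-0.2 -0.8 39. ] roll -0.2 w 45.1
```

>>> drive_tool:
  targets:
    - [0.6,0,-1,25,0]
    - [0.6,0,-1,33,0]
    - [0.6,0,-1,38,0]
    - [0.6,0,-1,38,0]
    - [-1,0,-1,38,0]
    - [-1,0,-1,38,0]
    - [-1,0,-1,38,0]
    - [-1,0,-1,30,0]
    - [-1,0,-1,-10,0]
    - [-1,0,-1,-55,0]
    - [-1,0,-1,-55,0]

```text
clock: 10.65
position: [604.7, 213.0, 116.7]
ee_rot: [0.847, -0.532, 0.004, -0.006]
contact_force: [0.0, 0.6, 0.4]
gripper_width: 85.5
grasp_force: 0.0
```

```bash
python3 -c "
from h import *
go(383.9,215.2,110)"
```

```text
pos [604.7 213.  116.7] shift [-97.7 198.1   3.6] roll -0.1 w 85.5
```

>>> drive_tool:
  targets:
    - [-1,-20,40,0,0]
    - [-1,-40,80,0,0]
    - [-1,-60,120,0,0]
    - [-1,-80,160,0,0]
    - [-1,-98,193,0,0]
    - [-1,-98,193,0,0]
    - [-1,-98,193,0,0]
    - [-1,-98,193,0,0]

```text
clock: 11.45
position: [384.9, 216.7, 109.0]
ee_rot: [0.846, -0.533, 0.0, -0.001]
contact_force: [-0.3, 0.2, -0.2]
gripper_width: 85.2
grasp_force: 0.0
```

```bash
python3 -c "
from h import *
go(383.9,215.2,4)
cv2.imwrite('pics/s5.png',arm.get_image('scene'));cv2.imwrite('pics/t5.png',arm.get_image('top'))
a=cv2.imread('pics/s5.png')[180:360,220:430];b=cv2.imread('pics/t5.png')[170:270,210:310]
c=np.zeros((400,800,3),np.uint8)
a=cv2.resize(a,None,fx=2,fy=2);b=cv2.resize(b,None,fx=3.7,fy=3.7,interpolation=2)
c[:360,:420]=a;c[:370,425:795]=b
cv2.imwrite('pics/h5.png',c)"
```

```text
pos [384.9 216.7 109. ] shift [  1.    1.8 105. ] roll -0.2 w 85.2
```

View pics/h5.png

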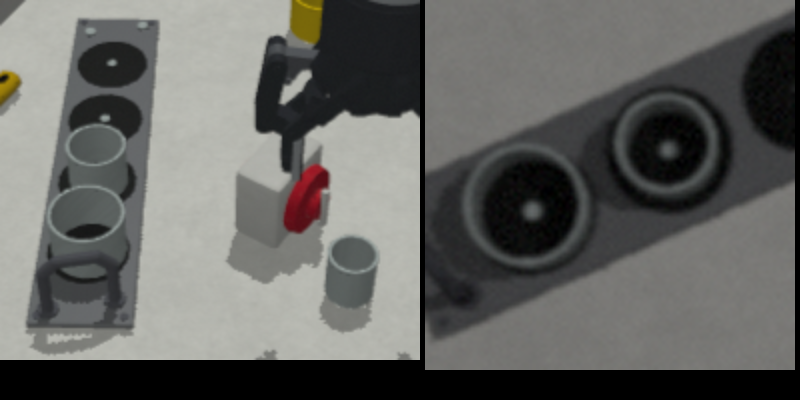

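>>> drive_tool:
  targets:
    - [-1,1,2,45,0]
    - [-1,1,2,80,0]
    - [-1,1,2,105,0]
    - [-1,1,2,105,0]
    - [-1,1,2,105,0]
    - [0.8,1,2,105,0]
    - [0.8,1,2,105,0]
    - [0.8,1,2,105,0]
    - [0.8,1,2,105,0]
    - [0.8,1,2,105,0]
    - [0.8,1,2,105,0]
    - [0.8,1,2,105,0]

```text
clock: 12.75
position: [383.1, 214.8, 4.6]
ee_rot: [0.846, -0.533, 0.0, -0.001]
contact_force: [-0.9, -0.2, 6.8]
gripper_width: 34.6
grasp_force: 59.0
```

```bash
python3 -c "
from h import *
go(631,146.3,110)"
```

```text
pos [383.1 214.8   4.6] shift [ 168.9 -194.1 -105.1] roll -0.2 w 34.6
```

>>> drive_tool:
  targets:
    - [0.8,0,0,-50,0]
    - [0.8,0,0,-100,0]
    - [0.8,0,0,-120,0]
    - [0.8,28,-32,-120,0]
    - [0.8,56,-65,-120,0]
    - [0.8,84,-97,-120,0]
    - [0.8,112,-130,-120,0]
    - [0.8,141,-162,-120,0]
    - [0.8,169,-194,-120,0]
    - [0.8,169,-194,-120,0]
    - [0.8,169,-194,-80,0]
    - [0.8,169,-194,-50,0]

```text
clock: 13.95
position: [629.6, 145.4, 52.4]
ee_rot: [0.846, -0.533, -0.0, -0.0]
contact_force: [-0.1, -0.3, -1.2]
gripper_width: 34.6
grasp_force: 60.2
```

>>> drive_tool:
  targets:
    - [0.8,0,0,0,0]
    - [0.8,0,0,0,0]

```text
clock: 14.15
position: [630.2, 145.8, 53.8]
ee_rot: [0.846, -0.532, 0.0, 0.0]
contact_force: [0.2, 0.2, -0.4]
gripper_width: 34.7
grasp_force: 60.2
```

```bash
python3 -c "
from h import *
go(631,146.3,15)"
```

```text
pos [630.2 145.8  53.8] shift [-0.2 -0.9 38.8] roll -0.1 w 34.7
```

>>> drive_tool:
  targets:
    - [0.8,0,-1,25,0]
    - [0.8,0,-1,33,0]
    - [0.8,0,-1,38,0]
    - [0.8,0,-1,38,0]
    - [-1,0,-1,38,0]
    - [-1,0,-1,38,0]
    - [-1,0,-1,38,0]
    - [-1,0,-1,30,0]
    - [-1,0,-1,-10,0]
    - [-1,0,-1,-55,0]
    - [-1,0,-1,-55,0]
    - [-1,0,-1,-55,0]

```text
clock: 15.35
position: [632.2, 146.5, 110.8]
ee_rot: [0.846, -0.533, 0.001, -0.002]
contact_force: [-0.3, -0.4, -0.8]
gripper_width: 85.4
grasp_force: 0.0
```

```bash
python3 -c "
from h import *
go(487.4,11,110)"
```

```text
pos [632.2 146.5 110.8] shift [ 59.6 189.1  -0. ] roll -0.2 w 85.4
```

>>> drive_tool:
  targets:
    - [-1,15,45,0,0]
    - [-1,30,90,0,0]
    - [-1,45,140,0,0]
    - [-1,60,188,0,0]
    - [-1,60,188,0,0]
    - [-1,60,188,0,0]
    - [-1,60,188,0,0]

```text
clock: 16.05
position: [488.6, 11.1, 108.3]
ee_rot: [0.846, -0.533, 0.0, -0.0]
contact_force: [1.2, 0.1, -0.5]
gripper_width: 85.6
grasp_force: 0.0
```

```bash
python3 -c "
from h import *
go(487.4,11,4)
cv2.imwrite('pics/s6.png',arm.get_image('scene'));cv2.imwrite('pics/t6.png',arm.get_image('top'))
a=cv2.imread('pics/s6.png')[150:350,220:430];b=cv2.imread('pics/t6.png')[160:300,215:415]
c=np.zeros((420,800,3),np.uint8)
a=cv2.resize(a,None,fx=1.8,fy=1.8);b=cv2.resize(b,None,fx=2,fy=2,interpolation=2)
c[:360,:378]=a;c[:280,390:790]=b
cv2.imwrite('pics/h6.png',c)"
```

```text
pos [488.6  11.1 108.3] shift [ -0.5   1.1 104.3] roll -0.2 w 85.6
```

View pics/h6.png

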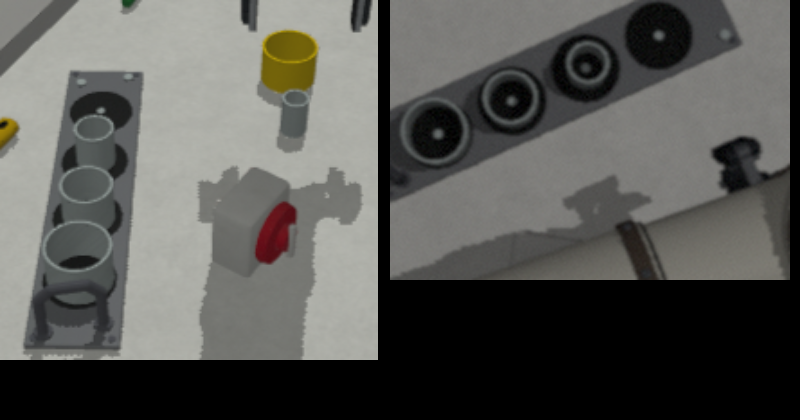

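>>> drive_tool:
  targets:
    - [-1,-1,1,45,0]
    - [-1,-1,1,80,0]
    - [-1,-1,1,104,0]
    - [-1,-1,1,104,0]
    - [-1,-1,1,104,0]
    - [1,-1,1,104,0]
    - [1,-1,1,104,0]
    - [1,-1,1,104,0]
    - [1,-1,1,104,0]
    - [1,-1,1,104,0]
    - [1,-1,1,104,0]
    - [1,-1,1,104,0]

```text
clock: 17.35
position: [487.0, 11.3, 5.2]
ee_rot: [0.846, -0.533, 0.001, -0.0]
contact_force: [-0.6, 0.1, 5.4]
gripper_width: 24.2
grasp_force: 58.6
```

```bash
python3 -c "
from h import *
go(662.3,81.6,110)"
```

```text
pos [487.   11.3   5.2] shift [  12.5 -188.7 -104.5] roll -0.2 w 24.2
```

>>> drive_tool:
  targets:
    - [1,0,0,-50,0]
    - [1,0,0,-100,0]
    - [1,3,-45,-100,0]
    - [1,6,-90,-100,0]
    - [1,9,-135,-100,0]
    - [1,12.5,-189,-100,0]
    - [1,12.5,-189,-100,0]
    - [1,12.5,-189,-80,0]
    - [1,12.5,-189,-50,0]
    - [1,12.5,-189,-50,0]
    - [1,12.5,-189,-50,0]

```text
clock: 18.45
position: [661.7, 81.1, 54.1]
ee_rot: [0.846, -0.533, -0.0, 0.001]
contact_force: [0.1, -0.4, 0.1]
gripper_width: 24.1
grasp_force: 59.2
```

```bash
python3 -c "
from h import *
go(662.3,81.6,15)"
```

```text
pos [661.7  81.1  54.1] shift [-0.2 -0.8 39.1] roll -0.2 w 24.1
```

Release, rise, and withdraw a little toward the base so the view is clear.

>>> drive_tool:
  targets:
    - [1,0,-1,25,0]
    - [1,0,-1,33,0]
    - [1,0,-1,38,0]
    - [1,0,-1,38,0]
    - [-1,0,-1,38,0]
    - [-1,0,-1,38,0]
    - [-1,0,-1,38,0]
    - [-1,0,-1,30,0]
    - [-1,0,-1,-10,0]
    - [-1,0,-1,-60,0]
    - [-1,0,-1,-110,0]
    - [-1,0,-1,-110,0]

```text
clock: 19.65
position: [668.1, 82.8, 175.0]
ee_rot: [0.847, -0.532, 0.007, -0.006]
contact_force: [1.0, 0.8, 0.4]
gripper_width: 85.5
grasp_force: 0.0
```

>>> drive_tool:
  targets:
    - [-1,15,45,0,0]
    - [-1,25,90,0,0]
    - [-1,35,140,0,0]
    - [-1,40,190,0,0]
    - [-1,40,190,0,0]
    - [-1,40,190,0,0]

```text
clock: 20.25
position: [508.7, -36.8, 165.6]
ee_rot: [0.846, -0.533, 0.001, -0.001]
contact_force: [0.7, -0.1, -0.2]
gripper_width: 85.4
grasp_force: 0.0
```

```bash
python3 -c "
from h import *
cv2.imwrite('pics/s7.png',arm.get_image('scene'));cv2.imwrite('pics/t7.png',arm.get_image('top'))
a=cv2.imread('pics/s7.png')[170:350,220:400];b=cv2.imread('pics/t7.png')
P=[(568.6,275.6,28),(599.9,210.8,23),(631,146.3,18),(662.3,81.6,13)]
b=cv2.resize(b[150:260,200:400],None,fx=4,fy=4,interpolation=2)
th=np.linspace(0,2*np.pi,60)
for x,y,r in P:
    q=proj('top',np.c_[x+r*np.cos(th),y+r*np.sin(th),0*th+50])
    cv2.polylines(b,[(((q-[200,150])*4+1.5)*16).astype(np.int32)],True,(0,0,255),1,16,4)
c=np.zeros((600,800,3),np.uint8)
c[:440]=b;c[440:600,:160]=cv2.resize(a,(160,160))
cv2.imwrite('pics/h7.png',c)"
```

```text
(no output)
```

View pics/h7.png

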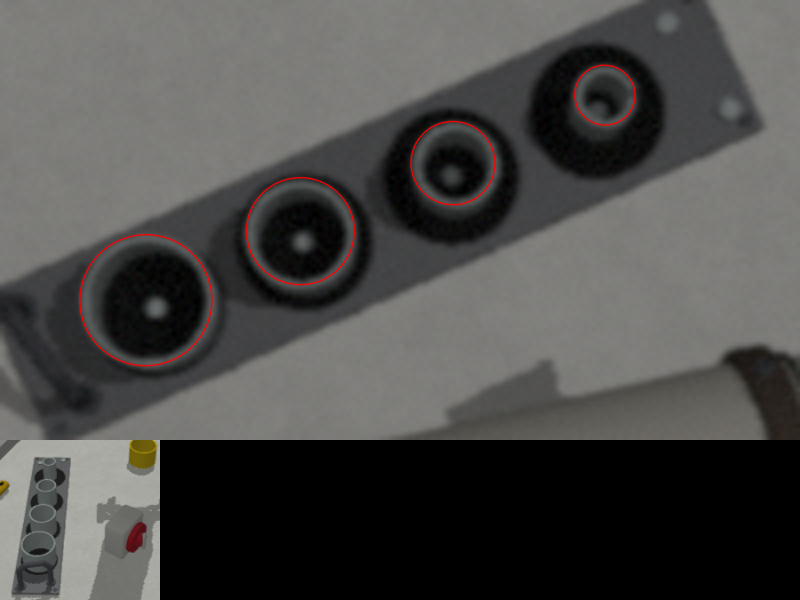

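All four cutters stand upright. Their rims match the expected circles to within about 2 mm: top px roughly (237,225), (275,207), (313,191) and (351,174). The timer hasn't moved and the hand is clear.

```bash
python3 -c "
from bench import arm
print(arm.job_done())"
```

```text
the job is handed in; nothing more can be done
None
```

The four cutters stand upright on the pads in order of size, largest next to the loop handle, each within about 2 mm of its pad's centre in the last picture; the timer was left in place and the job was handed in at about 20 s.

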